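# Refit and latch the filter cover of the carving-bench dust extractor

## Robot

A 7-joint arm with a two-finger parallel gripper is mounted at the origin on the work surface. World frame = base frame: x ahead of the robot, y to its left, z up, the work surface at z = 0. Lengths are in m, angles in rad, forces in N, time in s.
With the tool pointing down it reaches from about 0.4 to 0.875 m from the base axis. Payload 6.5 kg.
Tool frame: the origin (TCP) lies midway between the tips of the shut fingers; the grasp point (between the pads) lies manip.tcp_to_grasp behind it (manip.tcp_to_grasp is the distance from the TCP to the grasp point, in m); z points along the fingers, y is the line along which they close (so a half turn about z gives the same grasp; the last joint's range is limited). The gripper opens to 85 mm and grips with 20 to 120 N. Pads are 22 mm wide; open, the fingers measure 114 mm over their backs; the gripper's body (76 mm by 85 mm) begins 54 mm behind the grasp point. The pads swing forward as they close: fully open they stand 13 mm farther back than shut.
Start: joints at [1.15, 0.536, -0.004, 1.538, 0.003, 1.067, -0.071], TCP at [0.226, -0.61, 0.231] pointing down, gripper open.
Joint ranges: [-2.7, 2.7], [-0.37, 2.16], [-1.27, 1.26], [0.24, 2.4], [-1.31, 4.45], [0.19, 1.91], [-2.76, 2.76]. Speed limits (rad/s): [2.39, 2.39, 3.14, 3.14, 3.14, 3.14, 3.14].

## Interface

Orientations are given as a unit quaternion [x, y, z, w].
In Python, from rig import manip gives the robot as it stands.
- The arm moves only by the shell command python3 -m crank 'ROWS' [OPENING] [FORCE]. ROWS is JSON, one flat list of numbers, 4 for each row, row after row: the shift along the tool's x, y, z in cm, then the turn about the tool's z in degrees. In form: [x, y, z, spin, x, y, z, spin, ...]. A call has 1 to 8 rows; each row is the pose to reach, as a shift and turn from the pose commanded when the call began, along the tool's axes at that moment; what a row does not reach only later rows make up. A row lasts 1/12 s, in which the tool goes at most 41.7 mm and 7.16 degrees, less where a joint would pass 70% of its speed; a pose out of reach is approached as far as the arm can. A call with a gripper value outside its range is refused whole. OPENING is the opening in per cent of the stroke, from 0 (shut) to 100 (fully open), set as the call begins (- or left out, the last holds). The fingers move at their own pace and stop on an object; FORCE is the grip in N (left out, the last holds). Time passes only in rows, so rows that repeat a pose let the fingers close. It gives the time, the measured TCP pose, the force, the opening and the grip force at its end, in the units of the state.
- manip.get_state(): the state, without advancing time (a new reading comes with each control period).
- manip.read_camera(name): name is "scene" or "side" or "wrist"; returns the picture (420x560x3 uint8, blue, green, red); there is no depth.
- manip.get_calibration(name): a dict with "intrinsics" (3x3 intrinsics, pixels), "R" (3x3) and "t" (3): a world point X has camera coordinates R X + t; the wrist camera has in their place "hand_eye" (4x4, takes a point from camera to tool coordinates, whose origin is the TCP and whose axes are the flange's). Camera axes: x right, y down, z forward; pixel columns grow to the right and rows downward; lengths in m; the calibration is good to about 2 mm. A picture is of the moment at which its call begins: read the wrist's pose just before it. get_calibration takes no time and is no camera call.
- manip.finish_job(): hands the job in; it is judged then, once.
The state is a dict: "time_s": time; "joint_positions": joint angles; "qvel": joint speeds; "joint_torque": joint torques, N m; "ee_pos": TCP position; "tcp_rot": TCP orientation; "contact_force": force on the tool from outside, world axes, zero at the start; "moment": the same for the moment, N m; "gripper_width": opening from 0.0 (shut) to 1.0 (fully open); "grasp_force": force on a finger pad.
Only numpy, scipy, OpenCV 4.12 (cv2) and the standard library are available. Lean on these libraries where they do the work, as an engineer would, in place of code of your own. Each camera call takes 0.05 s, during which the arm holds its last target. There are 200 camera calls.

## Task

Refit the filter cover that lies loose on the bench onto the sloping dust extractor: lay it flat over the filter opening with its side skirts outside the housing, its third skirt hooked behind the housing's top edge and its keeper hook towards the latch, and let go of it. Then bring the latch's wire loop over the keeper so that its cross bar sits behind the hook and under its lip, and press the lever down flat, past centre, so that the latch holds the cover tight. If the loop stands in the way, fold it back first; leave the tray with its stone, the jar and the file block where they stand, and upright.

Things in the scene. Friction and masses are not known exactly. Their poses are not given: they have to be found in the camera images.
- extractor: dust extractor, a fixed grey steel wedge 150 mm wide (y), 279 mm long (x); its top slopes up 28 degrees away from the robot, from 50 mm high at the front (x -140 mm) to 198 mm at the rear (x +139); behind it a blower drum 112 mm high, to x +257. Origin under its middle, x level, away from the robot. Lower slope: apron with the draw latch; upper slope: open filter with white pleats
- deck: sloping top of the extractor. Origin on the surface under the lever pivot, mid-width; x up the slope, y to the left, z square to the slope, outward. In this frame: apron from x -105 to +44 mm, open filter to +205, the housing's top edge at +211; side edges at y +-75 mm
- pivot (a point): hinge axis of the latch lever, 16 mm above the deck's origin; axes as the deck
- seat (a point): where the cover's origin must finally be (deck x 132.5, y 0, z -14 mm); axes as the deck, and the cover's axes then lie along them
- cover: loose grey steel cover 165 x 164 mm, 0.44 to 0.69 kg, starts flat on the bench on its skirts. Origin amid the skirts' lower edges; z up, x to the skirted end that goes up the slope. Plate z 14 to 18 mm. Skirts 14 mm deep: sides (inner faces y +-79, 4 mm play), upper end (inner face x +78.5, meets the top edge when home); lower end x -82.5 open. Laid up to 10 mm too far up, the latch draws it home
- handle (a point): middle of the cover's bar handle (cover x 12, z 50 mm), near the balance point: black bar 14 mm wide (x), 110 mm long (cover's y), 16 mm high, 24 mm free below it between posts 94 mm apart; grip it across its 14 mm
- keeper (a point): keeper, a steel hook 30 mm wide (y) near the cover's lower end; this point is on the far (+x) face of its upright (cover x -57.5, z 27 mm), axes as the cover. The upright is 5 mm thick and ends 22 mm above the plate (13 mm above this point) in a lip 4 mm thick that reaches 5 mm out in +x; 16 mm are free below the lip for the bar
- lever (a joint): draw latch lever, rad: 0 is flat on the apron, its end towards the robot (down the slope); 1.57 stands square to the slope; at most 2.5, leaning up the slope. Stiff (0.09 N m), stays where it is left, starts at 1.35 to 1.8. Dead centre at about 0.2; flat, the loop's pull holds it. The loop reaches over the keeper only with the lever at about 1.5 or more; pulling on the loop opens the lever
- lever_end (a point): end of the lever, 85 mm from its pivot. The lever is a steel strip 36 mm wide, 5 mm thick, from 12 to 91 mm from the pivot; point x points from end to pivot, z to the side that looks up when flat (and up the slope, away from the robot, when upright)
- yoke (a joint): hinge of the wire loop on the lever, rad; it sits 20 mm from the lever pivot, 12 degrees off the lever's line towards the side that looks down when flat. Loop angle above the deck's +x = yoke minus lever: 0 flat up the slope, 1.57 square to it, more leans to the robot; starts at 0.6 to 1.95. Slightly stiff (0.027 N m), stays where left; limits -0.2, 4.2
- bail: the wire loop of 8 mm steel rod, outer width 72 mm, inner width 56 mm, with a flat pull lip at its end. Origin on its hinge, x along the loop to its cross bar, z up when it lies flat. Sprung: it stretches along x, up to 10 mm, at 5 N/mm
- bail_bar (a point): middle of the loop's cross bar, 94.5 mm from the loop's hinge; in place it sits 4 mm behind (+x) the keeper point, below the lip
- bail_lip (a point): middle of the pull lip, 15 mm beyond the bar and 16 mm above it (loop lying flat): a flat steel tab 26 mm wide (y), 6 mm thick, 36 mm long, bent up 46 degrees from the loop's plane; grip it across its 26 mm, and the loop can turn between the fingers
- tray: shallow dark steel tray 110 x 160 x 22 mm on the bench, on the other side from the cover; origin under its middle; leave alone
- stone: buff rubbing stone 50 x 100 x 32 mm lying in the tray; origin under its middle; leave alone
- jar: amber glass jar with steel lid, 60 mm across, 105 mm high, beside the extractor's rear; origin under its middle; leave alone
- file_block: wooden block 90 x 50 x 55 mm with three file handles standing in it, 130 mm high in all, beside the extractor's rear; origin under its middle; leave alone
Mind the look-alikes: they are no part of the job. What is shaped like the cover but red is not meant.

How it is judged:
By the outcome, as a careful person would: the job done as asked, in the order asked, and still so for the second after the job is handed in, with the robot touching nothing.
It also fails if it takes over 72 s, if anything falls off the work surface, if the arm or the gripper's body presses on something with over 40 N, if the wrist force passes 120 N, or if a joint passes its speed limit or range.

## Working session

There is one attempt and no reset: what is moved stays moved. The work goes in short steps, Python scripts to look and compute and a shell command to move; the robot and the scene stay as the last step left them, time stands still between calls to the robot, and variables do not carry over. Pictures are saved under pics/ and viewed, at most 10 in all, crops included, and the job is handed in when it is done.

```bash
ls; mkdir -p pics; python3 - <<'E'
from rig import manip
import cv2,numpy as np
np.set_printoptions(precision=4,suppress=True)
print(manip.get_state(), manip.tcp_to_grasp)
for n in ("scene","side","wrist"):
    c=manip.get_calibration(n); print(n,c)
    cv2.imwrite(f"pics/{n}0.png",manip.read_camera(n))
a=[cv2.imread(f"pics/{n}0.png") for n in ("scene","side")]
E
```

```text
pics
{'time_s': 0.0, 'joint_positions': array([ 1.1498,  0.5372, -0.0044,  1.5389,  0.0026,  1.0672, -0.0712]), 'qvel': array([ 0.0004,  0.0011,  0.0003,  0.0033, -0.001 ,  0.0008,  0.001 ]), 'joint_torque': array([ -0.0005, -58.3412,   1.0489, -25.911 ,   0.0125,   0.0095,
         0.    ]), 'ee_pos': array([ 0.2255, -0.6089,  0.2304]), 'tcp_rot': array([ 0.9843,  0.1765, -0.0002, -0.0008]), 'contact_force': array([ 0.5857, -0.0269, -0.8547]), 'moment': array([ 0.0006, -0.0226,  0.0364]), 'grasp_force': 0.0, 'gripper_width': 1.0004182275880074} 0.0187
scene {'intrinsics': array([[503.0127,   0.    , 283.3815],
       [  0.    , 503.0127, 203.4719],
       [  0.    ,   0.    ,   1.    ]]), 'R': array([[ 0.8836,  0.4681,  0.0118],
       [ 0.3418, -0.6276, -0.6995],
       [-0.32  ,  0.6222, -0.7145]]), 't': array([-0.5105, -0.118 ,  1.4415])}
side {'intrinsics': array([[413.0204,   0.    , 276.5733],
       [  0.    , 413.0204, 207.3432],
       [  0.    ,   0.    ,   1.    ]]), 'R': array([[-0.8558, -0.5168, -0.0249],
       [-0.271 ,  0.4887, -0.8293],
       [ 0.4407, -0.7029, -0.5583]]), 't': array([0.4823, 0.2537, 0.8265])}
wrist {'intrinsics': array([[308.6173,   0.    , 283.074 ],
       [  0.    , 308.6173, 206.5391],
       [  0.    ,   0.    ,   1.    ]]), 'hand_eye': array([[-0.0008, -0.9611, -0.2762,  0.0712],
       [ 1.    , -0.0008, -0.0003, -0.0004],
       [ 0.    , -0.2762,  0.9611, -0.1427],
       [ 0.    ,  0.    ,  0.    ,  1.    ]])}
```

View pics/scene0.png

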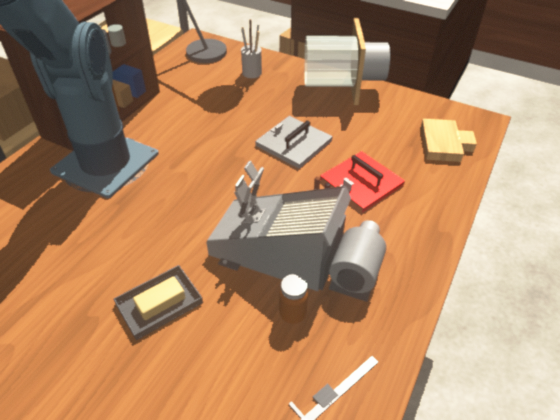

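View pics/side0.png

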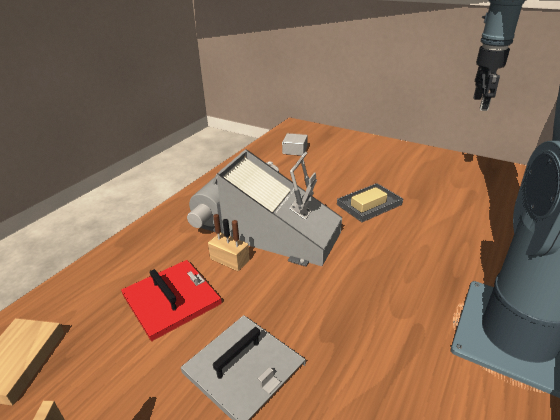

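Scene: extractor at (210-350,185-285), grey cover at (257-331,118-163), red decoy (320-403,155-207), tray lower left. Side: grey cover (182-305,317-418), the latch lever and loop raised at (300,190). Now enlarged crops.

```bash
python3 - <<'E'
import cv2
a=cv2.imread("pics/scene0.png")[110:290,200:400]; cv2.imwrite("pics/c1.png",cv2.resize(a,None,fx=3.3,fy=3.3,interpolation=cv2.INTER_CUBIC)[:600,:])
b=cv2.imread("pics/side0.png")[140:420,170:370]; cv2.imwrite("pics/c2.png",cv2.resize(b,(0,0),fx=2.14,fy=2.14,interpolation=cv2.INTER_CUBIC))
E
```

```text
(no output)
```

View pics/c1.png

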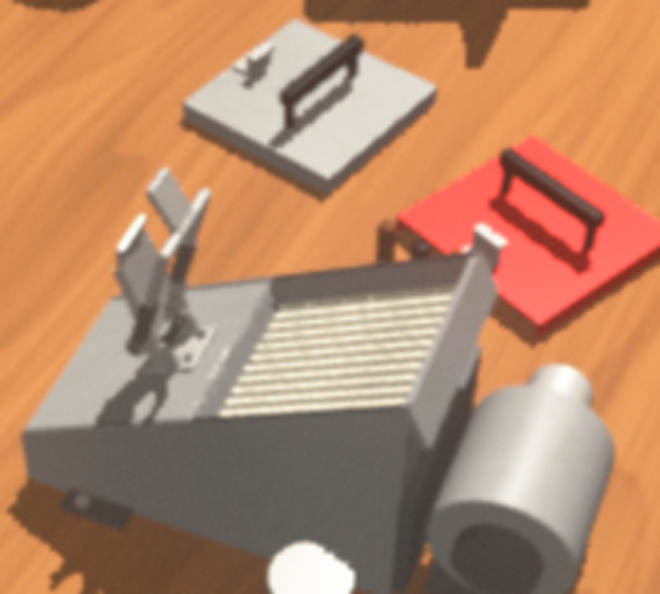

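View pics/c2.png

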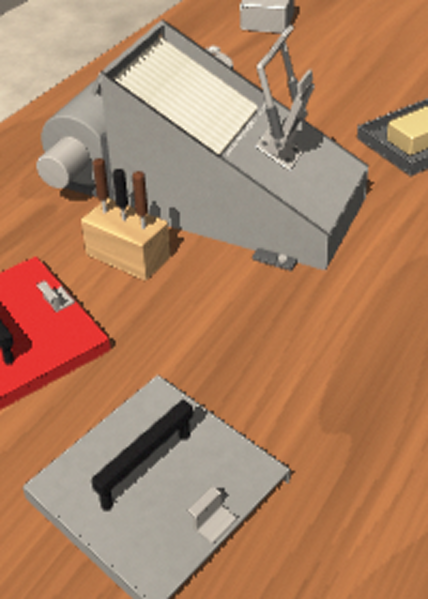

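```bash
cat > h.py <<'E'
import numpy as np, cv2
from scipy.optimize import least_squares
from scipy.spatial.transform import Rotation as Rn
from rig import manip
np.set_printoptions(precision=4,suppress=True)
def proj(n,P):
    c=manip.get_calibration(n); q=(np.asarray(P)@c["R"].T+c["t"])@c["intrinsics"].T
    return q[...,:2]/q[...,2:]
def pose(p,z=0):
    return Rn.from_euler('z',p[2]).as_matrix(), np.array([p[0],p[1],z])
def tw(p,P):
    R,t=pose(p); return np.asarray(P)@R.T+t
s=np.radians(28); Rd=np.array([[np.cos(s),0,-np.sin(s)],[0,1,0],[np.sin(s),0,np.cos(s)]])
od=np.array([-.140+.105*np.cos(s),0,.050+.105*np.sin(s)])
def deck(p,P): return tw(p,np.asarray(P)@Rd.T+od)
def lev(q,r,b=0): # deck coords of lever point
    return np.array([-r*np.cos(q-b),0,.016+r*np.sin(q-b)])
def loop(q,a,x,z=0):
    return lev(q,.020,np.radians(12))+np.array([x*np.cos(a)-z*np.sin(a),0,x*np.sin(a)+z*np.cos(a)])
E
cat > fit.py <<'E'
from h import *
A=lambda l:np.array(l,float)
sc=lambda l:A(l)/3.3+[200,110]; sd=lambda l:A(l)/2.14+[170,140]
ex=[[-.14,-.075,.05],[-.14,.075,.05],[.139,-.075,.198],[.139,.075,.198]]
f=lambda p:np.r_[(proj("scene",tw(p,ex[:3]))-sc([[25,432],[115,297],[408,405]])).ravel(),
 (proj("side",tw(p,[ex[0],ex[1],ex[2],ex[3]]))-sd([[368,175],[328,233],[165,22],[103,72]])).ravel()]
E=least_squares(f,[.6,0,0],loss='soft_l1');print("extr",E.x,f(E.x))
cc=[[-.0825,.082,.018],[.0825,.082,.018],[.0825,-.082,.018],[-.0825,-.082,.018]]
g=lambda p:np.r_[(proj("scene",tw(p,cc))-sc([[297,20],[436,90],[325,182],[185,105]])).ravel(),
 (proj("side",tw(p,cc))-np.r_[[[244,418]],sd([[25,488],[158,377],[290,473]])]).ravel()]
C=min((least_squares(g,[.55,.3,y],loss='soft_l1') for y in(-2,-1,0,1)),key=lambda r:r.cost);print("cover",C.x,g(C.x))
def k(v):
    q,a=v; P=deck(E.x,[lev(q,.091),loop(q,a,.0945)])
    return np.r_[(proj("scene",P)-sc([[132,232],[187,224]])).ravel(),(proj("side",P)-sd([[305,82],[274,53]])).ravel()]
K=least_squares(k,[1.6,1.2]);print("lever,loopangle",K.x,k(K.x))
np.savez("w.npz",E=E.x,C=C.x,K=K.x)
for n,P in (("pivot",[0,0,.016]),("bar",loop(*K.x,.0945)),("lip",loop(*K.x,.1095,.016)),("leverend",lev(K.x[0],.085)),("seat",[.1325,0,-.014]),("handle@seat",[.1445,0,.036])): print(n,deck(E.x,P))
print("handle",tw(C.x,[.012,0,.05]))
E
python3 fit.py
```

```text
extr [ 0.5758 -0.0499  0.1121] [-2.1153 -0.2036 -1.702  -1.3521 -0.4869  0.2375 -0.1955 -5.6924 -0.4335
  0.789  -1.9557 -2.2331 -2.4321 -0.2483]
cover [ 0.4324  0.3356 -0.182 ] [-1.8133 -0.4922 -0.5781 -1.0785  0.067  -0.9672 -1.9483 -0.8439 -0.6956
  3.7628 -0.8153 -3.662  -0.121  -3.6469  0.0562 -4.7359]
lever,loopangle [1.7585 0.8231] [-1.6536 -0.5636 -1.2951 -0.6512 -0.078  -2.9142 -1.8228 -0.71  ]
pivot [ 0.5213 -0.056   0.1134]
bar [ 0.5357 -0.0544  0.2222]
lip [ 0.5241 -0.0557  0.2408]
leverend [ 0.4963 -0.0588  0.1946]
seat [ 0.6516 -0.0414  0.1491]
handle@seat [ 0.6388 -0.0428  0.1989]
handle [0.4442 0.3335 0.05  ]
```

```bash
cat >> h.py <<'E'
def yaw_now(): 
    R=Rn.from_quat(manip.get_state()["tcp_rot"]).as_matrix(); return np.arctan2(R[1,0],R[0,0])
def go(p,yaw):
    "shift in tool cm and spin deg to reach TCP p (m), tool-x yaw (rad)"
    st=manip.get_state(); R=Rn.from_quat(st["tcp_rot"]).as_matrix()
    d=R.T@(np.asarray(p)-st["ee_pos"])*100; y=np.arctan2(R[1,0],R[0,0])
    return np.r_[d,np.degrees((y-yaw+np.pi)%(2*np.pi)-np.pi)]
def wproj(st,P):
    c=manip.get_calibration("wrist"); H=c["hand_eye"]; R=Rn.from_quat(st["tcp_rot"]).as_matrix()
    t=(np.asarray(P)-st["ee_pos"])@R; q=(t-H[:3,3])@H[:3,:3]@c["intrinsics"].T
    return q[...,:2]/q[...,2:]
E
python3 -m crank '[50.8,-40.9,-17,14,50.8,-40.9,-17,14,50.8,-40.9,-17,14,50.8,-40.9,-17,14,50.8,-40.9,-17,14,50.8,-40.9,-17,14,50.8,-40.9,-17,14,50.8,-40.9,-17,14]' 0
python3 -c "
from h import *
print(go([.56,-.05,.40],.112))"
```

```text
time_s: 0.82
ee_pos: [0.3916, -0.3306, 0.3158]
tcp_rot: [0.998, 0.055, -0.0, 0.0]
contact_force: [1.6, 0.3, -0.4]
gripper_width: -0.001
grasp_force: 0.0
[ 19.8302 -26.0365  -8.4264  -0.0949]
```

```bash
python3 -m crank '[19.8,-26,-8.4,0,19.8,-26,-8.4,0,19.8,-26,-8.4,0,19.8,-26,-8.4,0,19.8,-26,-8.4,0,19.8,-26,-8.4,0,19.8,-26,-8.4,0,19.8,-26,-8.4,0]'
python3 -m crank '[0,0,0,0,0,0,0,0,0,0,0,0]'
python3 - <<'E'
from h import *
import pickle
st=manip.get_state(); im=manip.read_camera("wrist"); pickle.dump(st,open("s1.pkl","wb"))
cv2.imwrite("pics/w1.png",im); w=np.load("w.npz")
P=deck(w["E"],[[-.105,-.075,0],[-.105,.075,0],[.211,-.075,0],[.211,.075,0],lev(w["K"][0],.091),loop(*w["K"],.0945)])
u=wproj(st,P);print(st["ee_pos"],u)
v=cv2.resize(im,(800,600),interpolation=cv2.INTER_CUBIC); cv2.imwrite("pics/w1b.png",v)
E
```

```text
time_s: 1.48
ee_pos: [0.5576, -0.0539, 0.3988]
tcp_rot: [0.998, 0.055, -0.0, 0.0]
contact_force: [0.6, -0.1, -0.3]
gripper_width: 0.0
grasp_force: 0.0
time_s: 1.73
ee_pos: [0.5568, -0.0564, 0.3978]
tcp_rot: [0.998, 0.055, -0.001, 0.0]
contact_force: [-1.2, -0.1, 0.4]
gripper_width: -0.003
grasp_force: 0.0
[ 0.5568 -0.0564  0.3978] [[325.2491 234.6833]
 [236.9444 234.909 ]
 [354.9808  24.8762]
 [202.8408  25.3387]
 [280.0884 235.2161]
 [279.6912 206.6176]]
```

View pics/w1b.png

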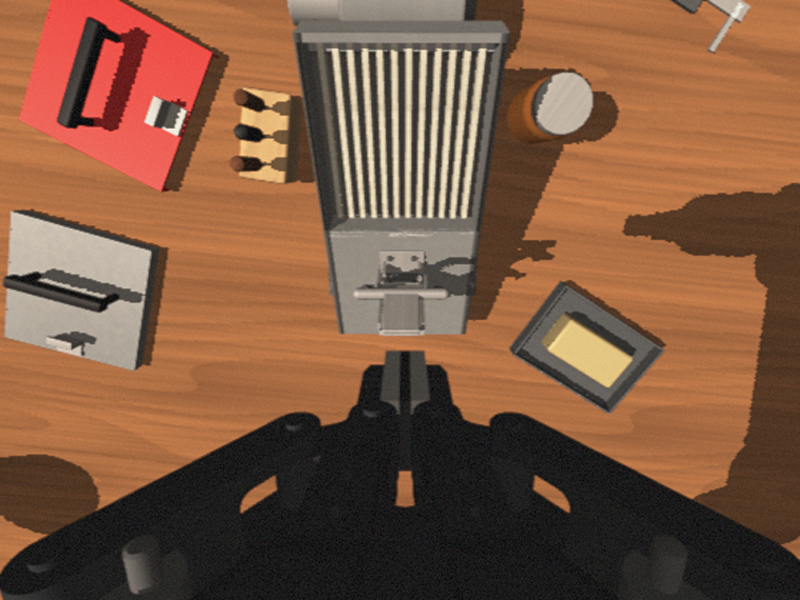

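```bash
python3 -m crank '[2.5,0,0,0,2.5,0,12,0,2.5,0,12,0,2.5,0,12,0,2.5,0,18.4,0,2.5,0,18.4,0,2.5,0,18.4,0,2.5,0,18.4,0]'
python3 -m crank '[-1,0,0,0,-2.5,0,0,0,-4,0,0,0,-5.5,0,0,0,-7,0,0,0,-8.5,0,0,0,-10,0,0,0,-11,0,0,0]'
python3 -m crank '[0,0,0,0,0,0,-6,0,8,0,-10,0,8,0,-12,0,8,0,-12,0,8,0,-12,0,8,0,-12,0]' 100
python3 - <<'E'
from h import *
import pickle
st=manip.get_state(); im=manip.read_camera("wrist"); pickle.dump(st,open("s2.pkl","wb"))
cv2.imwrite("pics/w2.png",im);print(st["ee_pos"])
v=cv2.resize(im[0:290,150:540],None,fx=2.05,fy=2.05,interpolation=cv2.INTER_CUBIC); cv2.imwrite("pics/w2b.png",v);print(v.shape)
E
```

```text
time_s: 2.45
ee_pos: [0.581, -0.0545, 0.2138]
tcp_rot: [0.999, 0.054, -0.001, 0.0]
contact_force: [-0.4, 0.1, 0.4]
gripper_width: -0.0
grasp_force: 0.0
time_s: 3.12
ee_pos: [0.473, -0.0661, 0.2169]
tcp_rot: [0.999, 0.055, 0.002, 0.001]
contact_force: [-0.0, -0.7, 0.3]
gripper_width: 0.0
grasp_force: 0.0
time_s: 3.7
ee_pos: [0.5544, -0.056, 0.3362]
tcp_rot: [0.998, 0.055, 0.002, 0.0]
contact_force: [-0.7, 0.4, -1.1]
gripper_width: 0.976
grasp_force: 0.0
[ 0.5544 -0.056   0.3362]
(594, 799, 3)
```

View pics/w2b.png

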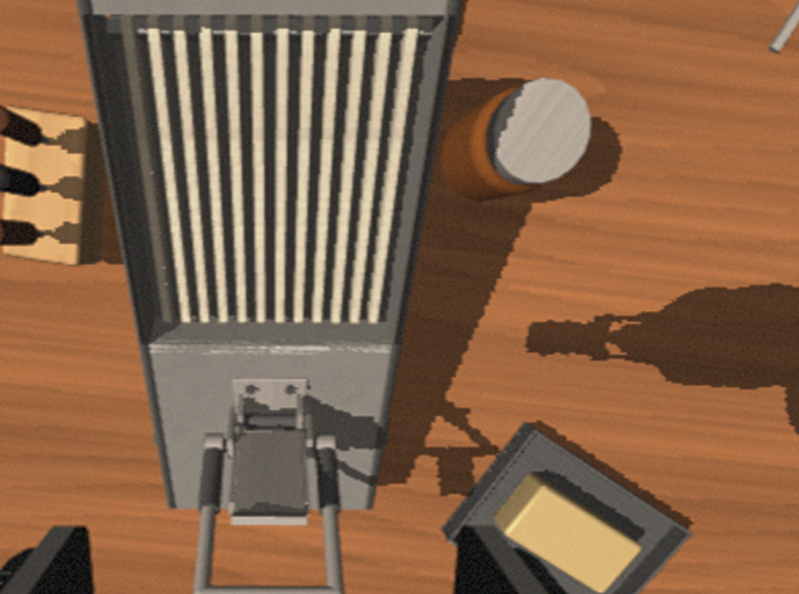

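```bash
cat > fit2.py <<'E'
from h import *
import pickle
w=np.load("w.npz"); s1=pickle.load(open("s1.pkl","rb")); s2=pickle.load(open("s2.pkl","rb"))
A=lambda l:np.array(l,float)
w1=lambda l:A(l)*.7; w2=lambda l:A(l)/2.05+[150,0]; sc=lambda l:A(l)/3.3+[200,110]; sd=lambda l:A(l)/2.14+[170,140]
D=[[-.105,.075,0],[-.105,-.075,0],[.044,.075,0],[.044,-.075,0]]
R2=[[.211,.075,0],[.211,-.075,0]]
def parts(p):
    return [wproj(s1,deck(p,D[:2]))-w1([[338,333],[468,333]]), wproj(s2,deck(p,D))-w2([[170,508],[373,508],[143,345],[400,345]]),
     (wproj(s1,deck(p,R2))-w1([[297,35],[507,35]]))[:,:1],
     .7*(proj("scene",deck(p,[D[1],D[0],R2[1]]))-sc([[25,432],[115,297],[408,405]])),
     .5*(proj("side",deck(p,[D[1],D[0],R2[1],R2[0]]))-sd([[368,175],[328,233],[165,22],[103,72]]))]
f=lambda p:np.concatenate([a.ravel() for a in parts(p)])
E=least_squares(f,w["E"],loss='soft_l1').x;print("E",E);[print(a) for a in parts(E)]
cc=[[-.0825,.082,.018],[.0825,.082,.018],[.0825,-.082,.018],[-.0825,-.082,.018]]
def cp(p): return [wproj(s1,tw(p,cc))-w1([[5,338],[12,210],[160,245],[137,370]]),
 proj("scene",tw(p,cc))-sc([[297,20],[436,90],[325,182],[185,105]]),.5*(proj("side",tw(p,cc[1:]))-sd([[25,488],[158,377],[290,473]]))]
g=lambda p:np.concatenate([a.ravel() for a in cp(p)])
C=least_squares(g,w["C"],loss='soft_l1').x;print("C",C);[print(a) for a in cp(C)]
np.savez("w.npz",E=E,C=C,K=w["K"])
h=tw(C,[.012,0,.05]);print("handle",h, go([h[0],h[1],.15],C[2]+np.pi/2))
E
python3 fit2.py
```

```text
E [ 0.5781 -0.0515  0.1098]
[[ 1.1947  0.5559]
 [-1.4012  0.5177]]
[[-0.5334  0.3288]
 [ 0.2701  0.3448]
 [-1.8505 -0.3129]
 [ 1.1568 -0.296 ]]
[[-3.0186]
 [ 2.4166]]
[[-1.1812  0.3534]
 [-0.8069 -0.498 ]
 [ 0.0761  0.8171]]
[[-0.3617 -3.0822]
 [-0.5609  0.0819]
 [-1.1075 -1.4002]
 [-1.389  -0.4796]]
C [ 0.4347  0.3356 -0.1806]
[[ 0.9346 -1.1428]
 [ 0.5679 -0.1242]
 [-4.4002  3.1834]
 [-0.2992  0.1135]]
[[-1.2354 -0.2744]
 [ 0.0937 -0.878 ]
 [ 0.8335 -0.7065]
 [-1.2923 -0.5681]]
[[-0.862  -2.0691]
 [-0.534  -2.0351]
 [-0.5037 -2.6749]]
handle [0.4465 0.3334 0.05  ] [ -6.2672 -39.9064  18.4584 -73.3253]
```

```bash
python3 -m crank '[-6.3,-39.9,0,-73.3,-6.3,-39.9,0,-73.3,-6.3,-39.9,0,-73.3,-6.3,-39.9,0,-73.3,-6.3,-39.9,5,-73.3,-6.3,-39.9,10,-73.3,-6.3,-39.9,18,-73.3,-6.3,-39.9,18.4,-73.3]'
python3 -c "
from h import *
w=np.load('w.npz');h=tw(w['C'],[.012,0,.05]); print(go([h[0],h[1],.13],w['C'][2]+np.pi/2))"
```

```text
time_s: 4.42
ee_pos: [0.4706, 0.2388, 0.2489]
tcp_rot: [0.848, 0.53, 0.0, 0.0]
contact_force: [1.0, -0.9, -0.7]
gripper_width: 0.999
grasp_force: 0.0
[  7.4467  -6.3159  11.8838 -15.6304]
```

```bash
python3 -m crank '[7.4,-6.3,11.9,-15.6,7.4,-6.3,11.9,-15.6,7.4,-6.3,11.9,-15.6,7.4,-6.3,11.9,-15.6,7.4,-6.3,11.9,-15.6,7.4,-6.3,11.9,-15.6,7.4,-6.3,11.9,-15.6]'
python3 - <<'E'
from h import *
import pickle
st=manip.get_state(); im=manip.read_camera("wrist"); pickle.dump(st,open("s3.pkl","wb"))
w=np.load('w.npz');h=tw(w['C'],[.012,0,.05]); print(go([h[0],h[1],.13],w['C'][2]+np.pi/2))
cc=[[-.0825,.082,.018],[.0825,.082,.018],[.0825,-.082,.018],[-.0825,-.082,.018],[.012,.055,.058],[.012,-.055,.058]]
print(wproj(st,tw(w["C"],cc))*[1.4286,1.4286])
cv2.imwrite("pics/w3b.png",cv2.resize(im,(800,600),interpolation=cv2.INTER_CUBIC))
E
```

```text
time_s: 5.0
ee_pos: [0.4486, 0.3305, 0.1309]
tcp_rot: [0.771, 0.637, -0.0, 0.001]
contact_force: [-0.7, 1.1, 1.5]
gripper_width: 0.999
grasp_force: 0.0
[ 0.2324 -0.326   0.1532 -0.5301]
[[224.8408 144.3001]
 [525.6701 141.4226]
 [508.7191 407.4734]
 [255.6435 409.8055]
 [396.7236 197.7975]
 [399.5352 403.0132]]
```

View pics/w3b.png

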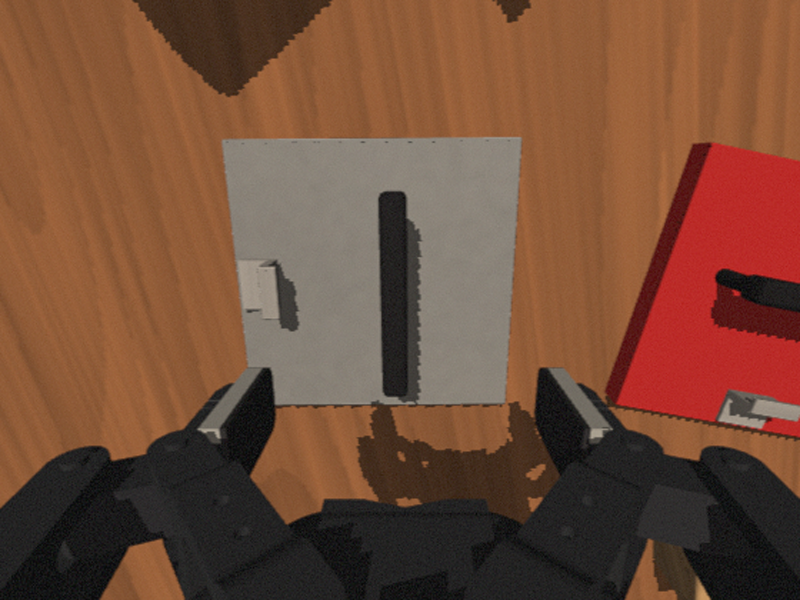

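```bash
python3 -m crank '[0.5,-0.5,2,-0.5,0.5,-0.5,5,-0.5,0.5,-0.5,8,-0.5,0.5,-0.5,9.7,-0.5,0.5,-0.5,9.7,-0.5,0.5,-0.5,9.7,-0.5]' 60
python3 -m crank '[0,0,0,0,0,0,0,0,0,0,0,0,0,0,0,0,0,0,0,0,0,0,0,0,0,0,0,0]' 0 50
python3 -m crank '[0,0,-2,0,0,0,-5,0,0,0,-9,0,0,0,-13,0,0,0,-17,0,0,0,-21,0,0,0,-25,0,0,0,-27,0]'
python3 -c "
from h import *
st=manip.get_state();print(st['contact_force'],st['moment'],np.degrees(yaw_now()))"
```

```text
time_s: 5.55
ee_pos: [0.4452, 0.3367, 0.0345]
tcp_rot: [0.768, 0.64, 0.0, 0.0]
contact_force: [-0.2, 0.3, 0.2]
gripper_width: 0.604
grasp_force: 0.0
time_s: 6.13
ee_pos: [0.4451, 0.3383, 0.0354]
tcp_rot: [0.768, 0.641, 0.001, 0.0]
contact_force: [-1.0, -0.9, 6.8]
gripper_width: 0.153
grasp_force: 49.9
time_s: 6.8
ee_pos: [0.4448, 0.3386, 0.3087]
tcp_rot: [0.767, 0.641, 0.003, 0.0]
contact_force: [0.4, 1.4, -5.9]
gripper_width: 0.153
grasp_force: 50.4
[ 0.3963  1.4168 -5.8812] [ 0.1494 -0.227   0.0191] 79.74463267442371
```

```bash
python3 -c "
from h import *
w=np.load('w.npz');e=deck(w['E'],[.211,0,0]);y=w['E'][2];h=e-.0615*np.array([np.cos(y),np.sin(y),0]);print(e,h,go([h[0],h[1],.30],y+np.pi/2))"
```

```text
[ 0.7163 -0.0363  0.1984] [ 0.6551 -0.043   0.1984] [-33.8105  27.4893   0.8467 -16.5489]
```

```bash
python3 -m crank '[-34,27.5,0,-16.5,-34,27.5,0,-16.5,-34,27.5,0,-16.5,-34,27.5,0,-16.5,-34,27.5,0,-16.5,-34,27.5,0,-16.5,-34,27.5,0,-16.5,-34,27.5,0,-16.5]'
python3 -m crank '[-17,14,0,0,-17,14,0,0,-17,14,0,0]'
python3 - <<'E'
from h import *
import pickle
w=np.load('w.npz');e=deck(w['E'],[.211,0,0]);y=w['E'][2];h=e-.0615*np.array([np.cos(y),np.sin(y),0]);print(e,h,go([h[0],h[1],.30],y+np.pi/2))
E
```

```text
time_s: 7.47
ee_pos: [0.6014, 0.0478, 0.3033]
tcp_rot: [0.668, 0.744, -0.001, -0.0]
contact_force: [1.6, 0.8, -6.4]
gripper_width: 0.15
grasp_force: 50.4
time_s: 7.72
ee_pos: [0.6912, -0.0394, 0.3031]
tcp_rot: [0.668, 0.744, -0.001, -0.0]
contact_force: [1.2, 0.7, -5.4]
gripper_width: 0.151
grasp_force: 50.5
[ 0.7163 -0.0363  0.1984] [ 0.6551 -0.043   0.1984] [ 0.0334 -3.6223  0.3165 -0.0909]
```

```bash
python3 -m crank '[0,-3.6,0.3,0,0,-3.6,0.3,0,0,-3.6,0.3,0,0,-3.6,0.3,0]'
python3 - <<'E'
from h import *
import pickle
st=manip.get_state(); im=manip.read_camera("wrist"); pickle.dump(st,open("s4.pkl","wb")); im2=manip.read_camera("side"); im3=manip.read_camera("scene")
cv2.imwrite("pics/w4.png",im);cv2.imwrite("pics/d4.png",im2);cv2.imwrite("pics/e4.png",im3)
print(st["ee_pos"],np.degrees(yaw_now()))
a=cv2.resize(im,(800,600),interpolation=cv2.INTER_CUBIC)[:330]
b=cv2.resize(im2[80:215,180:380],(400,270),interpolation=cv2.INTER_CUBIC); c=cv2.resize(im3[120:255,190:390],(400,270),interpolation=cv2.INTER_CUBIC)
cv2.imwrite("pics/m4.png",np.vstack([a,np.hstack([b,c])]))
E
```

```text
time_s: 8.05
ee_pos: [0.6547, -0.0411, 0.2999]
tcp_rot: [0.668, 0.745, -0.0, -0.001]
contact_force: [0.0, -0.1, -5.9]
gripper_width: 0.15
grasp_force: 51.2
[ 0.6547 -0.0411  0.2999] 96.25658846793662
```

View pics/m4.png

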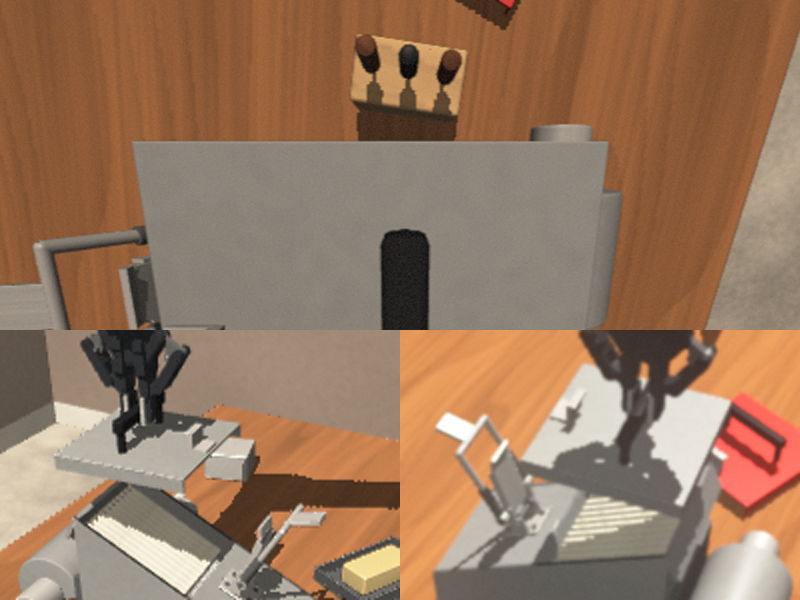

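```bash
python3 -m crank '[0,0,2,0,0,0,4,0,0,0,6,0,0,0,7,0,0,0,7.5,0,0,0,7.5,0]' 0 25
python3 -m crank '[0,0,0.3,0,0,0,0.6,0,0,0,0.8,0,0,0,0.8,0]'
python3 -m crank '[0,-0.1,0.2,0,0,-0.2,0.4,0,0,-0.2,0.4,0,0,-0.2,0.4,0]'
```

```text
time_s: 8.7
ee_pos: [0.6552, -0.0409, 0.2252]
tcp_rot: [0.668, 0.745, -0.0, -0.0]
contact_force: [-0.5, 0.9, -6.5]
gripper_width: 0.151
grasp_force: 51.1
time_s: 9.03
ee_pos: [0.656, -0.0409, 0.2191]
tcp_rot: [0.668, 0.744, 0.001, 0.001]
contact_force: [-1.8, -0.3, 0.7]
gripper_width: 0.15
grasp_force: 52.0
time_s: 9.37
ee_pos: [0.6549, -0.041, 0.2167]
tcp_rot: [0.668, 0.744, 0.001, 0.002]
contact_force: [-5.0, -0.6, 8.9]
gripper_width: 0.148
grasp_force: 56.2
```

```bash
python3 -m crank '[0,-0.1,0.2,0,0,-0.2,0.4,0,0,-0.3,0.6,0,0,-0.4,0.8,0,0,-0.4,0.8,0]' 0 20
python3 -m crank '[0,-0.1,0.2,0,0,-0.15,0.4,0,0,-0.2,0.6,0,0,-0.25,0.8,0,0,-0.25,0.8,0]'
```

```text
time_s: 9.78
ee_pos: [0.652, -0.0414, 0.2099]
tcp_rot: [0.668, 0.744, 0.002, 0.003]
contact_force: [-6.1, -0.8, 15.2]
gripper_width: 0.146
grasp_force: 83.0
time_s: 10.2
ee_pos: [0.6497, -0.0416, 0.2026]
tcp_rot: [0.668, 0.744, 0.002, 0.003]
contact_force: [-7.8, -1.4, 20.5]
gripper_width: 0.153
grasp_force: 112.3
```

```bash
python3 -m crank '[0,0,0,0,0,-0.03,0.1,0]' 17 20
python3 -m crank '[0,-0.05,0.2,0,0,-0.1,0.4,0,0,-0.1,0.4,0]'
```

```text
time_s: 10.37
ee_pos: [0.6493, -0.0417, 0.2009]
tcp_rot: [0.668, 0.744, 0.002, 0.003]
contact_force: [-5.9, -0.6, 11.0]
gripper_width: 0.171
grasp_force: 60.7
time_s: 10.62
ee_pos: [0.6484, -0.0418, 0.1969]
tcp_rot: [0.668, 0.744, 0.002, 0.003]
contact_force: [-6.8, -1.0, 17.4]
gripper_width: 0.171
grasp_force: 75.4
```

```bash
python3 -m crank '[0,0,0,0,0,-0.03,0.2,0,0,-0.05,0.4,0,0,-0.05,0.4,0]' 19 20
python3 -m crank '[0,0,0,0,0,-0.03,0.2,0,0,-0.04,0.4,0,0,-0.04,0.4,0]' 21
python3 -m crank '[0,0,0,0,0,-0.02,0.2,0,0,-0.02,0.2,0]' 22
```

```text
time_s: 10.95
ee_pos: [0.6473, -0.0419, 0.1907]
tcp_rot: [0.668, 0.744, 0.002, 0.002]
contact_force: [-1.7, 0.1, 6.0]
gripper_width: 0.191
grasp_force: 48.4
time_s: 11.28
ee_pos: [0.6449, -0.0421, 0.1844]
tcp_rot: [0.668, 0.744, 0.0, 0.0]
contact_force: [0.3, -0.6, 1.1]
gripper_width: 0.212
grasp_force: 24.0
time_s: 11.53
ee_pos: [0.6442, -0.0422, 0.1833]
tcp_rot: [0.668, 0.744, -0.0, -0.0]
contact_force: [-1.5, 0.8, 5.8]
gripper_width: 0.217
grasp_force: 10.5
```

```bash
python3 -m crank '[0,0,0,0,0,0,0,0,0,0,-1,0,0,0,-2,0,0,0,-4,0,0,0,-7,0,0,0,-10,0,0,0,-13,0]' 32
python3 -m crank '[-4,-6,-8,0,-4,-6,-8,0,-4,-6,-8,0,-4,-6,-8,0,-4,-6,-8,0]' 100
python3 - <<'E'
from h import *
import pickle
st=manip.get_state(); im=manip.read_camera("wrist"); pickle.dump(st,open("s5.pkl","wb")); im2=manip.read_camera("side"); im3=manip.read_camera("scene")
cv2.imwrite("pics/w5.png",im);cv2.imwrite("pics/d5.png",im2);cv2.imwrite("pics/e5.png",im3)
w=np.load("w.npz");E=w["E"]
P=deck(E,np.array([.1325,0,-.014])+[[-.0825,.082,.018],[.0825,.082,.018],[.0825,-.082,.018],[-.0825,-.082,.018],[-.0575,0,.040]])
print(st["ee_pos"]);print(wproj(st,P)*1.4286);print((proj("side",P)-[180,100])*[2,2]);print((proj("scene",P)-[190,120])*2)
a=cv2.resize(im,(800,600),interpolation=cv2.INTER_CUBIC)[:330]
b=cv2.resize(im2[100:235,180:380],(400,270),interpolation=cv2.INTER_CUBIC); c=cv2.resize(im3[120:255,190:390],(400,270),interpolation=cv2.INTER_CUBIC)
cv2.imwrite("pics/m5.png",np.vstack([a,np.hstack([b,c])]))
E
```

```text
time_s: 12.2
ee_pos: [0.6444, -0.042, 0.3152]
tcp_rot: [0.668, 0.745, 0.0, 0.0]
contact_force: [1.2, -0.3, -0.1]
gripper_width: 0.321
grasp_force: 0.0
time_s: 12.62
ee_pos: [0.5894, -0.0891, 0.3949]
tcp_rot: [0.668, 0.744, 0.001, 0.002]
contact_force: [-0.1, -0.3, 0.4]
gripper_width: 0.992
grasp_force: 0.0
[ 0.5894 -0.0891  0.3949]
[[387.4406 107.7252]
 [593.0029  92.7149]
 [569.2918 315.635 ]
 [389.8719 290.492 ]
 [401.5098 207.2164]]
[[177.3383 223.4618]
 [ 65.9582 143.8104]
 [130.8999  89.0039]
 [230.4962 159.3727]
 [196.4813 166.5053]]
[[189.5104 139.853 ]
 [314.7495 124.0938]
 [267.2192 229.6467]
 [133.6043 238.0153]
 [172.5619 170.1952]]
```

View pics/m5.png

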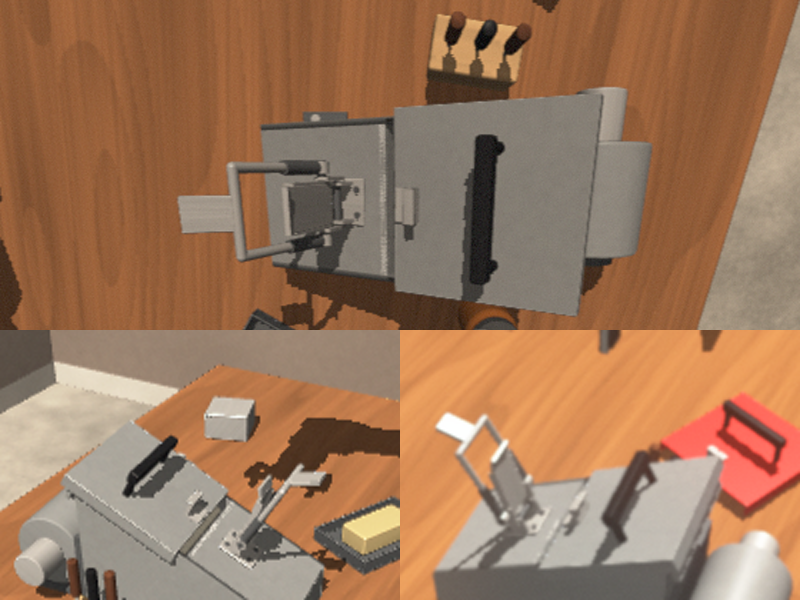

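Cover lies over the opening; corners in the wrist view near (394,107), (601,95), (579,315), (395,278?), about 5 mm above the seat as meant; the last corner needs checking, which I do numerically.

```bash
python3 - <<'E'
from h import *
import pickle
im=cv2.imread("pics/w5.png"); hsv=cv2.cvtColor(im,cv2.COLOR_BGR2HSV); st=pickle.load(open("s5.pkl","rb")); E=np.load("w.npz")["E"]
for c in (230,250,264,272,280,284,300,320,360,390,405):
    m=(hsv[:,c,1]<70); r=np.flatnonzero(m[60:240])+60
    runs=np.split(r,np.flatnonzero(np.diff(r)>1)+1); print(c,[(a[0],a[-1],int(hsv[a,c,2].mean())) for a in runs if len(a)>2])
for y in (.075,-.075): print("apron44",wproj(st,deck(E,[[-.1,y,0],[.044,y,0]])))
for y in (.082,-.082): print("cover",wproj(st,deck(E,[[.055,y,.004],[.22,y,.004]])), wproj(st,deck(E,[[.055,y,-.014],[.22,y,-.014]])))
for c in (284,300,360): print(c,[(r,int(hsv[r,c,2]),int(hsv[r,c,1])) for r in range(182,226,2)])
E
```

```text
230 [(np.int64(79), np.int64(190), 96)]
250 [(np.int64(83), np.int64(193), 125)]
264 [(np.int64(82), np.int64(195), 126)]
272 [(np.int64(85), np.int64(196), 87)]
280 [(np.int64(75), np.int64(203), 132)]
284 [(np.int64(75), np.int64(204), 127)]
300 [(np.int64(74), np.int64(206), 129)]
320 [(np.int64(72), np.int64(209), 130)]
360 [(np.int64(70), np.int64(215), 131), (np.int64(230), np.int64(239), 85)]
390 [(np.int64(67), np.int64(219), 132)]
405 [(np.int64(64), np.int64(211), 129)]
apron44 [[183.999   87.323 ]
 [268.7293  82.0545]]
apron44 [[192.7096 187.1395]
 [270.5112 197.3005]]
cover [[274.7396  75.1479]
 [420.541   64.5014]] [[281.6151  76.7417]
 [422.0381  66.9708]]
cover [[276.0692 203.7838]
 [403.127  221.589 ]] [[282.1831 200.7387]
 [405.1645 217.1861]]
284 [(182, 125, 27), (184, 124, 37), (186, 128, 34), (188, 128, 34), (190, 129, 32), (192, 133, 36), (194, 133, 33), (196, 129, 30), (198, 129, 32), (200, 130, 33), (202, 129, 34), (204, 119, 43), (206, 76, 154), (208, 75, 150), (210, 78, 141), (212, 77, 146), (214, 76, 144), (216, 78, 134), (218, 75, 143), (220, 76, 148), (222, 74, 145), (224, 72, 152)]
300 [(182, 130, 37), (184, 124, 33), (186, 129, 36), (188, 131, 31), (190, 129, 34), (192, 130, 29), (194, 125, 33), (196, 126, 32), (198, 131, 31), (200, 126, 28), (202, 127, 28), (204, 128, 36), (206, 135, 28), (208, 76, 154), (210, 77, 149), (212, 76, 154), (214, 78, 167), (216, 79, 165), (218, 79, 148), (220, 74, 162), (222, 77, 136), (224, 74, 134)]
360 [(182, 133, 35), (184, 130, 35), (186, 130, 33), (188, 134, 32), (190, 134, 36), (192, 131, 33), (194, 130, 31), (196, 130, 31), (198, 132, 35), (200, 131, 31), (202, 131, 31), (204, 131, 31), (206, 134, 32), (208, 132, 31), (210, 127, 32), (212, 133, 31), (214, 133, 35), (216, 70, 120), (218, 62, 197), (220, 66, 158), (222, 61, 142), (224, 80, 143)]
```

```bash
cat > fit3.py <<'E'
from h import *
import pickle
st=pickle.load(open("s5.pkl","rb")); E=np.load("w.npz")["E"]
def k(v):
    q,a=v; P=deck(E,[lev(q,.091),loop(q,a,.0945),loop(q,a,.122,.029)])
    return np.r_[(wproj(st,P)-np.array([[286,210],[237,212],[179,215]])*.7).ravel(),(proj("scene",P[1:2])-[[226.5,173]]).ravel()]
r=min((least_squares(k,[1.7,a],loss='soft_l1') for a in(1.2,1.8,2.3)),key=lambda r:r.cost); K=r.x
print(K,k(K)); np.savez("w.npz",E=E,C=np.load("w.npz")["C"],K=K)
for n,P in (("hinge",loop(*K,0)),("bar",loop(*K,.0945)),("lip",loop(*K,.1095,.016)),("lipend",loop(*K,.122,.029)),("levend",lev(K[0],.091))): print(n,P,deck(E,P))
E
python3 fit3.py
```

```text
[1.7763 1.6161] [ 0.0016  1.9155  0.5442  1.757  -0.5881  0.7319 -0.5714 -0.1898]
hinge [-0.0001  0.      0.036 ] [ 0.5142 -0.0586  0.131 ]
bar [-0.0044  0.      0.1304] [ 0.4664 -0.0638  0.2124]
lip [-0.021   0.      0.1447] [ 0.4451 -0.0662  0.2172]
lipend [-0.0346  0.      0.1566] [ 0.4277 -0.0681  0.2213]
levend [0.0186 0.     0.1051] [ 0.4984 -0.0603  0.2008]
```

```bash
python3 - <<'E'
from h import *
w=np.load("w.npz");E,K=w["E"],w["K"]
g=deck(E,loop(*K,.1164,.0232)); t=g-[0,0,.0187]; print(g,go([t[0],t[1],.30],E[2]))
R=np.array([[np.cos(E[2]),np.sin(E[2]),0],[np.sin(E[2]),-np.cos(E[2]),0],[0,0,-1]])
for a in np.r_[np.arange(1.6,-.23,-.13),-.224]: print(round(a,2),R@(deck(E,loop(K[0],a,.1164+.0015,.0232))-g)*100)
E
python3 -m crank '[0,0,-3,90,0,0,-3,90,0,0,-3,90,0,0,-3,90,0,0,-3,90,0,0,-3,90,0,0,-3,90,0,0,-3,90]' 60
```

```text
[ 0.4355 -0.0672  0.2194] [  3.6891 -15.0319   9.1984  90.0173]
1.6 [ 0.0691 -0.     -0.2567]
1.47 [ 1.3144  0.     -1.1979]
1.34 [ 2.6712 -0.     -1.9697]
1.21 [ 4.1167 -0.     -2.5592]
1.08 [ 5.6263  0.     -2.9562]
0.95 [ 7.1747  0.     -3.1542]
0.82 [ 8.7357  0.     -3.1498]
0.69 [10.283   0.     -2.9431]
0.56 [11.7903 -0.     -2.5376]
0.43 [13.2324 -0.     -1.9401]
0.3 [14.5849  0.     -1.1606]
0.17 [15.8249 -0.     -0.2125]
0.04 [16.9316 -0.      0.8885]
-0.09 [17.8862  0.      2.1236]
-0.22 [18.6726 -0.      3.472 ]
-0.22 [18.694 -0.     3.515]
time_s: 13.43
ee_pos: [0.5893, -0.0873, 0.4211]
tcp_rot: [0.944, 0.331, -0.001, -0.001]
contact_force: [0.2, 0.1, -0.6]
gripper_width: 0.601
grasp_force: 0.0
```

```bash
python3 -c "
from h import *
print(go([.4355,-.0672,.30],np.load('w.npz')['E'][2]))"
```

```text
[-10.7301 -11.1507  12.1552  32.3908]
```

```bash
python3 -m crank '[-10.7,-11.1,0,32.4,-10.7,-11.1,0,32.4,-10.7,-11.1,4,32.4,-10.7,-11.1,8,32.4,-10.7,-11.1,12,32.4,-10.7,-11.1,12,32.4,-10.7,-11.1,12,32.4]'
python3 -c "
from h import *
print(go([.4355,-.0672,.2007],np.load('w.npz')['E'][2]))"
```

```text
time_s: 14.02
ee_pos: [0.4317, -0.0683, 0.2976]
tcp_rot: [0.998, 0.058, -0.005, -0.001]
contact_force: [-0.6, 0.4, -0.5]
gripper_width: 0.604
grasp_force: 0.0
[ 0.4928 -0.0376  9.6847  0.3393]
```

```bash
python3 -m crank '[0.3,0,3,0.3,0.3,0,6,0.3,0.3,0,9,0.3,0.3,0,9.7,0.3,0.3,0,9.7,0.3]'
python3 -m crank '[0,0,0,0,0,0,0,0,0,0,0,0,0,0,0,0,0,0,0,0,0,0,0,0]' 0 30
python3 -c "
from h import *
print(go([.4355,-.0672,.2007],np.load('w.npz')['E'][2]))"
```

```text
time_s: 14.43
ee_pos: [0.4389, -0.0684, 0.2048]
tcp_rot: [0.998, 0.055, -0.002, -0.001]
contact_force: [-0.8, -0.3, -0.4]
gripper_width: 0.607
grasp_force: 0.0
time_s: 14.93
ee_pos: [0.4394, -0.0684, 0.2065]
tcp_rot: [0.999, 0.055, 0.0, -0.0]
contact_force: [-3.4, 4.7, 5.3]
gripper_width: 0.29
grasp_force: 32.5
[-0.3758 -0.1663  0.5827 -0.0283]
```

```bash
python3 - <<'E'
import numpy as np
r=np.array([-.0756,.0875]);L=np.hypot(*r);t0=np.arctan2(r[1],r[0]);print(L,t0)
for i,f in enumerate(np.linspace(0,1.84,25)):
    b=min(1,i/6)*.0015
    p=(L+b)*np.array([np.cos(t0-f),np.sin(t0-f)])-r; print(i,round(f,2),np.round([p[0]*100,-p[1]*100],2))
E
```

```text
0.11563567788533087 2.283362171450147
0 0.0 [ 0. -0.]
1 0.08 [ 0.68 -0.57]
2 0.15 [ 1.4  -1.09]
3 0.23 [ 2.16 -1.56]
4 0.31 [ 2.95 -1.97]
5 0.38 [ 3.78 -2.31]
6 0.46 [ 4.63 -2.59]
7 0.54 [ 5.51 -2.78]
8 0.61 [ 6.4  -2.91]
9 0.69 [ 7.3  -2.96]
10 0.77 [ 8.19 -2.95]
11 0.84 [ 9.09 -2.86]
12 0.92 [ 9.97 -2.71]
13 1.0 [10.84 -2.49]
14 1.07 [11.69 -2.21]
15 1.15 [12.52 -1.86]
16 1.23 [13.32 -1.45]
17 1.3 [14.08 -0.98]
18 1.38 [14.81 -0.45]
19 1.46 [15.49  0.13]
20 1.53 [16.13  0.77]
21 1.61 [16.72  1.45]
22 1.69 [17.25  2.17]
23 1.76 [17.73  2.93]
24 1.84 [18.14  3.73]
```

```bash
python3 -m crank '[0.7,0,-0.6,0,1.4,0,-1.1,0,2.2,0,-1.6,0,3.0,0,-2.0,0,3.8,0,-2.3,0,4.6,0,-2.6,0,5.5,0,-2.8,0,6.4,0,-2.9,0]'
python3 -m crank '[0.9,0,-0.05,0,1.8,0,-0.05,0,2.7,0,0.05,0,3.6,0,0.2,0,4.4,0,0.4,0,5.3,0,0.7,0,6.1,0,1.05,0,6.9,0,1.45,0]'
```

```text
time_s: 15.6
ee_pos: [0.503, -0.0615, 0.2345]
tcp_rot: [0.999, 0.054, -0.001, -0.0]
contact_force: [-2.5, 4.5, -3.9]
gripper_width: 0.289
grasp_force: 30.1
time_s: 16.27
ee_pos: [0.573, -0.0539, 0.2209]
tcp_rot: [0.999, 0.054, 0.001, -0.0]
contact_force: [-2.4, 4.5, 1.8]
gripper_width: 0.293
grasp_force: 30.4
```

```bash
python3 -m crank '[0.8,0,0.5,0,1.5,0,1,0,2.2,0,1.6,0,2.8,0,2.2,0,3.4,0,2.9,0,4,0,3.6,0,4,0,3.6,0]'
python3 - <<'E'
from h import *
s=manip.get_state(); E=np.load("w.npz")["E"]
P=s["ee_pos"]+[0,0,.0187]; R,t=pose(E); d=((P-t)@R-od)@Rd; print("grasp in deck",d)
# candidates: hinge at (0,.036), contact at r=.1157
print(np.hypot(d[0],d[2]-.036))
E
```

```text
time_s: 16.85
ee_pos: [0.6139, -0.0496, 0.1838]
tcp_rot: [0.999, 0.055, 0.002, -0.0]
contact_force: [2.2, 5.1, 4.5]
gripper_width: 0.293
grasp_force: 29.3
grasp in deck [ 0.1218 -0.0021  0.0521]
0.122864493696665
```

```bash
python3 -m crank '[0.2,0,0.4,0,0.4,0,0.8,0,0.6,0,1.2,0,0.7,0,1.6,0,0.7,0,1.6,0]'
python3 - <<'E'
from h import *
s=manip.get_state(); E=np.load("w.npz")["E"]
P=s["ee_pos"]+[0,0,.0187]; R,t=pose(E); d=((P-t)@R-od)@Rd; print("grasp in deck",d)
a=manip.read_camera("side")[130:260,200:330]; b=manip.read_camera("scene")[130:260,210:340]
cv2.imwrite("pics/f.png",np.hstack([cv2.resize(x,(400,400),interpolation=cv2.INTER_CUBIC) for x in (a,b)]))
E
```

```text
time_s: 17.27
ee_pos: [0.6202, -0.0491, 0.1681]
tcp_rot: [0.999, 0.054, 0.002, -0.0]
contact_force: [2.5, 4.7, 3.0]
gripper_width: 0.293
grasp_force: 29.2
grasp in deck [ 0.12   -0.0022  0.0353]
```

```bash
python3 -m crank '[-0.3,0,0.15,0,-0.6,0,0.3,0,-0.9,0,0.45,0,-0.9,0,0.45,0]'
python3 -m crank '[-0.2,0,0.1,0,-0.4,0,0.2,0,-0.4,0,0.2,0,-0.4,0,0.2,0]'
python3 -m crank '[-0.2,0,0.1,0,-0.4,0,0.2,0,-0.4,0,0.2,0,-0.4,0,0.2,0]'
```

```text
time_s: 17.7
ee_pos: [0.6151, -0.0499, 0.1664]
tcp_rot: [0.998, 0.054, 0.006, -0.0]
contact_force: [9.4, 5.0, 5.7]
gripper_width: 0.291
grasp_force: 30.1
time_s: 18.03
ee_pos: [0.615, -0.05, 0.1664]
tcp_rot: [0.998, 0.055, 0.011, -0.0]
contact_force: [15.7, 5.7, 8.3]
gripper_width: 0.293
grasp_force: 30.5
time_s: 18.37
ee_pos: [0.6146, -0.05, 0.1662]
tcp_rot: [0.998, 0.055, 0.014, -0.0]
contact_force: [22.3, 5.7, 10.4]
gripper_width: 0.291
grasp_force: 32.6
```

```bash
python3 - <<'E'
from h import *
s=manip.get_state(); E=np.load("w.npz")["E"]
P=s["ee_pos"]+[0,0,.0187]; R,t=pose(E); d=((P-t)@R-od)@Rd; print("grasp in deck",d)
a=manip.read_camera("side")[140:250,220:330]; b=manip.read_camera("scene")[140:250,210:320]; c=manip.read_camera("wrist")
cv2.imwrite("pics/w6.png",c)
up=np.hstack([cv2.resize(x,(400,350),interpolation=cv2.INTER_CUBIC) for x in (a,b)])
cv2.imwrite("pics/f2.png",np.vstack([up,cv2.resize(c[50:225,80:480],(800,250*1),interpolation=cv2.INTER_CUBIC)]))
E
```

```text
grasp in deck [ 0.1141 -0.0025  0.0363]
```

View pics/f2.png

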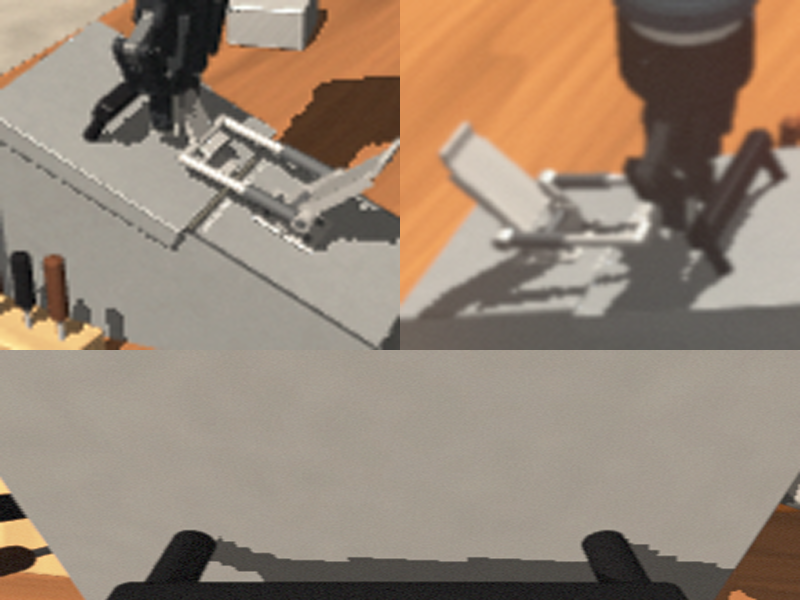

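```bash
python3 - <<'E'
from h import *
E=np.load("w.npz")["E"]
def k(v):
    q,x,z=v
    return np.r_[(proj("scene",deck(E,[lev(q,.091),[x,-.034,z]]))-[[224.3,184],[275.9,213.9]]).ravel(),
     (proj("side",deck(E,[[x,.034,z],[x,-.034,z]]))-[[270.8,190.3],[281,177.7]]).ravel()]
r=least_squares(k,[1.,.085,.012]); print(r.x,k(r.x)); h=lev(r.x[0],.02,np.radians(12)); print(h,np.hypot(r.x[1]-h[0],r.x[2]-h[2]))
im=cv2.imread("pics/w6.png")
E
```

```text
[1.2659 0.0818 0.0223] [-0.2167 -0.3741 -2.2509  2.6286 -1.2308 -1.0837  0.0269 -1.2708]
[-0.0098  0.      0.0334] 0.09230894558749247
```

```bash
cat > d.py <<'E'
from h import *
s=manip.get_state(); E=np.load("w.npz")["E"]
P=s["ee_pos"]+[0,0,.0187]; R,t=pose(E); d=((P-t)@R-od)@Rd; print("deck",d,"F deck",(s["contact_force"]@R)@Rd)
E
python3 -m crank '[0.6,0,-0.3,0,1.2,0,-0.6,0,1.8,0,-0.8,0,1.8,0,-0.8,0]'; python3 d.py
python3 -m crank '[0.1,0,0.2,0,0.2,0,0.4,0,0.3,0,0.6,0,0.3,0,0.6,0]'; python3 d.py
```

```text
time_s: 18.85
ee_pos: [0.6166, -0.0495, 0.1655]
tcp_rot: [0.999, 0.054, -0.004, 0.0]
contact_force: [-5.9, 3.4, -2.0]
gripper_width: 0.296
grasp_force: 31.0
deck [ 0.1156 -0.0023  0.0347] F deck [-5.7996  4.0206  0.8687]
time_s: 19.18
ee_pos: [0.6185, -0.0495, 0.161]
tcp_rot: [0.999, 0.054, -0.004, 0.0]
contact_force: [-13.7, 3.8, 12.3]
gripper_width: 0.29
grasp_force: 30.9
deck [ 0.1151 -0.0024  0.0298] F deck [-5.8535  5.3133 17.045 ]
```

```bash
python3 -m crank '[-0.5,0,-0.3,0,-1,0,-0.5,0,-1.1,0,-0.5,0,-1.1,0,-0.5,0]'; python3 d.py
```

```text
time_s: 19.52
ee_pos: [0.6134, -0.0499, 0.1679]
tcp_rot: [0.999, 0.054, 0.003, -0.0]
contact_force: [2.2, 5.3, 5.0]
gripper_width: 0.292
grasp_force: 32.2
deck [ 0.1139 -0.0022  0.0383] F deck [4.7906 4.9876 3.0696]
```

```bash
python3 -m crank '[0.05,0,0.3,0,0.05,0,0.5,0,0.05,0,0.5,0]'; python3 d.py
python3 -m crank '[0,0,0,0,0,0,0,0,0,0,0,0,0,0,-2,0,0,0,-5,0,0,0,-9,0,0,0,-13,0,0,0,-13,0]' 50
python3 -m crank '[0,0,0,0,-8,0,-4,0,-8,0,-8,0,-8,0,-8,0,-8,0,-8,0]' 0
python3 - <<'E'
from h import *
import pickle
pickle.dump(manip.get_state(),open("s7.pkl","wb"))
for n in ("wrist","side","scene"): cv2.imwrite(f"pics/{n}7.png",manip.read_camera(n))
im=cv2.imread("pics/wrist7.png")
st=pickle.load(open("s7.pkl","rb"));E=np.load("w.npz")["E"];print(st["ee_pos"])
# predicted pixel positions for candidate points
for q in (.9,1.1,1.3): print(q,wproj(st,deck(E,[lev(q,.091)])),proj("side",deck(E,[lev(q,.091)])),proj("scene",deck(E,[lev(q,.091)])))
for x in(.079,.085,.09): print(x,wproj(st,deck(E,[[x,.03,.008],[x,.03,.018]])))
g=cv2.cvtColor(im,cv2.COLOR_BGR2GRAY)
u=wproj(st,deck(E,[[x,.022,.008] for x in np.arange(.02,.12,.0025)])); print([(int(a),int(b),int(g[int(b+.5),int(a+.5)])) for a,b in u if 0<=a<559 and 0<=b<419])
E
```

```text
time_s: 19.77
ee_pos: [0.6158, -0.0495, 0.1634]
tcp_rot: [0.999, 0.055, 0.004, -0.0]
contact_force: [6.7, 6.0, 3.7]
gripper_width: 0.288
grasp_force: 31.4
deck [ 0.1139 -0.0022  0.0332] F deck [ 8.2547  5.2049 -0.1528]
time_s: 20.43
ee_pos: [0.6155, -0.0511, 0.2998]
tcp_rot: [0.999, 0.054, 0.006, 0.001]
contact_force: [0.9, 0.3, 1.0]
gripper_width: 0.501
grasp_force: 0.0
time_s: 20.85
ee_pos: [0.531, -0.0603, 0.3755]
tcp_rot: [0.999, 0.053, 0.002, 0.001]
contact_force: [0.6, 0.4, -0.0]
gripper_width: -0.004
grasp_force: 0.0
[ 0.531  -0.0603  0.3755]
0.9 [[280.7015 248.615 ]] [[333.5983 197.8694]] [[217.6632 190.231 ]]
1.1 [[280.5917 247.1391]] [[330.3549 191.4572]] [[220.6161 186.2398]]
1.3 [[280.4654 242.4903]] [[325.8381 185.4818]] [[224.9029 183.1772]]
0.079 [[254.3111 122.754 ]
 [253.7605 127.0769]]
0.085 [[253.9638 118.0458]
 [253.3996 122.323 ]]
0.09 [[253.6682 114.038 ]
 [253.0922 118.2745]]
[(263, 163, 119), (263, 162, 102), (263, 160, 107), (263, 159, 79), (263, 157, 117), (263, 155, 114), (262, 154, 73), (262, 152, 72), (262, 150, 68), (262, 149, 64), (262, 147, 73), (262, 145, 68), (262, 144, 72), (262, 142, 81), (262, 140, 66), (262, 138, 70), (261, 136, 67), (261, 135, 80), (261, 133, 113), (261, 131, 145), (261, 129, 142), (261, 127, 142), (261, 125, 139), (261, 123, 140), (261, 121, 183), (260, 119, 175), (260, 118, 106), (260, 116, 144), (260, 114, 142), (260, 111, 139), (260, 109, 142), (260, 107, 138), (260, 105, 139), (260, 103, 140), (259, 101, 144), (259, 99, 141), (259, 97, 141), (259, 94, 143), (259, 92, 141), (259, 90, 142)]
```

```bash
python3 - <<'E'
from h import *
import pickle
st=pickle.load(open("s7.pkl","rb"));E=np.load("w.npz")["E"]
im=cv2.imread("pics/wrist7.png");g=cv2.cvtColor(im,cv2.COLOR_BGR2GRAY).astype(np.float32)
xs=np.arange(.03,.11,.0025)
for y in (.068,.055,.045,.022,.01,0,-.01,-.022,-.05,-.065):
    u=wproj(st,deck(E,[[x,y,.004] for x in xs])).astype(np.float32)
    print(y,[int(v) for v in cv2.remap(g,u[:,:1].copy(),u[:,1:].copy(),1).ravel()])
print((xs*1000))
E
```

```text
0.068 [130, 127, 135, 137, 130, 143, 194, 124, 64, 141, 142, 141, 142, 142, 141, 143, 146, 145, 145, 143, 144, 143, 144, 143, 145, 146, 142, 144, 144, 144, 146, 145]
0.055 [139, 138, 141, 140, 138, 154, 183, 134, 97, 141, 137, 140, 141, 141, 142, 139, 141, 142, 142, 142, 140, 142, 141, 140, 142, 144, 143, 140, 139, 141, 141, 144]
0.045 [140, 138, 139, 141, 139, 174, 162, 131, 99, 140, 142, 142, 139, 141, 143, 139, 140, 140, 139, 140, 140, 141, 140, 141, 140, 141, 141, 141, 140, 139, 141, 142]
0.022 [94, 72, 68, 68, 64, 69, 69, 70, 84, 66, 69, 73, 80, 111, 122, 134, 142, 140, 136, 180, 179, 120, 141, 140, 138, 137, 138, 137, 139, 138, 142, 141]
0.01 [140, 141, 140, 139, 144, 169, 178, 112, 100, 167, 165, 137, 158, 160, 165, 159, 100, 119, 133, 138, 114, 114, 113, 113, 111, 115, 113, 111, 170, 165, 133, 140]
0 [144, 141, 144, 140, 147, 162, 187, 121, 104, 158, 166, 151, 156, 161, 163, 157, 114, 121, 137, 134, 110, 112, 113, 110, 113, 114, 114, 110, 174, 165, 135, 138]
-0.01 [144, 139, 142, 143, 151, 216, 178, 119, 100, 158, 165, 146, 154, 159, 163, 156, 117, 118, 136, 135, 107, 110, 109, 111, 112, 112, 111, 102, 174, 162, 135, 138]
-0.022 [144, 143, 143, 141, 155, 178, 175, 128, 98, 140, 140, 128, 65, 65, 66, 65, 74, 126, 133, 181, 178, 128, 78, 66, 68, 63, 66, 65, 66, 89, 142, 140]
-0.05 [110, 115, 137, 143, 149, 152, 183, 120, 93, 146, 140, 138, 137, 138, 139, 139, 141, 142, 138, 140, 140, 138, 139, 137, 138, 139, 139, 141, 142, 142, 140, 139]
-0.065 [141, 144, 144, 140, 148, 170, 181, 119, 100, 146, 138, 142, 140, 141, 140, 139, 139, 140, 141, 141, 139, 137, 139, 140, 139, 139, 141, 139, 138, 141, 142, 142]
[ 30.   32.5  35.   37.5  40.   42.5  45.   47.5  50.   52.5  55.   57.5
  60.   62.5  65.   67.5  70.   72.5  75.   77.5  80.   82.5  85.   87.5
  90.   92.5  95.   97.5 100.  102.5 105.  107.5]
```

```bash
python3 - <<'E'
from h import *
E=np.load("w.npz")["E"];R,t=pose(E)
print(go([0.5,-.06,.3],E[2]))
for q in np.arange(1.3,-.06,-.1):
    n=np.array([np.sin(q),0,np.cos(q)])
    p=deck(E,lev(q,.075)+.0025*n)+[0,0,.011*abs(np.tan(s-q))]
    print(round(q,2),p,go(p,E[2])[:3])
E
```

```text
[-3.1185 -0.2995  7.0286 -0.1183]
1.3 [ 0.4741 -0.063   0.1811] [-5.6988 -0.2847 18.9227]
1.2 [ 0.4688 -0.0636  0.1738] [-6.2324 -0.2838 19.6599]
1.1 [ 0.464  -0.0641  0.1662] [-6.7109 -0.283  20.4143]
1.0 [ 0.4598 -0.0646  0.1585] [-7.1293 -0.2824 21.1904]
0.9 [ 0.4563 -0.0649  0.1505] [-7.4836 -0.2819 21.9888]
0.8 [ 0.4534 -0.0653  0.1423] [-7.7701 -0.2815 22.8078]
0.7 [ 0.4513 -0.0655  0.134 ] [-7.986  -0.2813 23.644 ]
0.6 [ 0.4498 -0.0657  0.1255] [-8.1292 -0.2812 24.4933]
0.5 [ 0.4491 -0.0657  0.1169] [-8.1981 -0.2813 25.3507]
0.4 [ 0.4492 -0.0657  0.1102] [-8.1926 -0.2815 26.0154]
0.3 [ 0.4499 -0.0656  0.1039] [-8.1123 -0.2818 26.6489]
0.2 [ 0.4515 -0.0655  0.0977] [-7.9579 -0.2823 27.2663]
0.1 [ 0.4537 -0.0652  0.0918] [-7.7311 -0.283  27.8574]
-0.0 [ 0.4566 -0.0649  0.0863] [-7.434  -0.2837 28.4116]
```

```bash
python3 -m crank '[-5.2,-0.3,4,0,-5.2,-0.3,8,0,-5.2,-0.3,12,0,-5.2,-0.3,15,0,-5.2,-0.3,17,0,-5.2,-0.3,17,0]'
python3 -m crank '[-0.3,0,1,0,-0.5,0,2,0,-1,0,2.8,0,-1.5,0,3.6,0,-1.9,0,4.4,0,-2.3,0,5.2,0,-2.3,0,5.2,0]'; python3 d.py
```

```text
time_s: 21.5
ee_pos: [0.4751, -0.0612, 0.1952]
tcp_rot: [0.998, 0.055, -0.006, -0.001]
contact_force: [-0.0, -1.5, -0.3]
gripper_width: -0.001
grasp_force: 0.0
time_s: 22.08
ee_pos: [0.4563, -0.0642, 0.1487]
tcp_rot: [0.999, 0.054, -0.0, -0.0]
contact_force: [0.1, -0.4, 0.1]
gripper_width: 0.001
grasp_force: 0.0
deck [-0.0344  0.0007  0.0954] F deck [ 0.1374 -0.3842  0.0552]
```

```bash
python3 -m crank '[-0.2,0,0.4,0,-0.3,0,0.8,0,-0.4,0,1.2,0,-0.5,0,1.6,0,-0.5,0,1.6,0]';  python3 -m crank '[0,0,0.4,0,-0.1,0,0.8,0,-0.1,0,1.2,0,-0.1,0,1.6,0,-0.1,0,1.6,0]'
```

```text
time_s: 22.5
ee_pos: [0.4519, -0.0646, 0.133]
tcp_rot: [0.999, 0.054, -0.0, -0.0]
contact_force: [0.7, 0.2, 0.3]
gripper_width: -0.0
grasp_force: 0.0
time_s: 22.92
ee_pos: [0.4507, -0.0646, 0.1168]
tcp_rot: [0.999, 0.054, -0.001, -0.0]
contact_force: [-0.5, -0.2, -0.4]
gripper_width: 0.0
grasp_force: 0.0
```

```bash
python3 - <<'E'
from h import *
E=np.load("w.npz")["E"]
for n in ("side","scene"):
    b=cv2.imread(f"pics/{n}7.png"); a=manip.read_camera(n); cv2.imwrite(f"pics/{n}8.png",a)
    d=cv2.absdiff(a,b).max(2)>40
    for q in (.3,.5,.7,.9,1.1,1.3):
        P=deck(E,[lev(q,.088)+[0,y,0] for y in(-.014,0,.014)]); u=proj(n,P)
        print(n,q,[(int(x),int(y),a[int(y+.5),int(x+.5)].tolist(),b[int(y+.5),int(x+.5)].tolist()) for x,y in u])
E
```

```text
side 0.3 [(335, 213, [135, 144, 150], [110, 116, 120]), (333, 216, [71, 74, 77], [157, 167, 173]), (331, 219, [73, 76, 78], [158, 169, 174])]
side 0.5 [(336, 207, [161, 174, 182], [80, 131, 203]), (334, 210, [158, 170, 177], [75, 122, 188]), (332, 213, [165, 178, 187], [91, 98, 100])]
side 0.7 [(336, 201, [76, 125, 194], [73, 119, 189]), (334, 204, [62, 76, 94], [74, 123, 192]), (332, 207, [86, 92, 95], [76, 123, 192])]
side 0.9 [(334, 195, [30, 29, 28], [75, 122, 193]), (332, 198, [39, 39, 37], [75, 123, 191]), (330, 201, [39, 41, 41], [78, 127, 196])]
side 1.1 [(331, 189, [30, 29, 31], [31, 47, 71]), (329, 191, [24, 23, 23], [42, 69, 104]), (327, 194, [24, 25, 25], [74, 121, 189])]
side 1.3 [(326, 183, [53, 56, 57], [79, 126, 199]), (324, 186, [141, 152, 158], [79, 127, 201]), (322, 188, [170, 183, 191], [141, 153, 163])]
scene 0.3 [(215, 209, [93, 153, 229], [91, 152, 228]), (218, 205, [106, 116, 130], [90, 151, 228]), (220, 202, [63, 70, 84], [91, 153, 229])]
scene 0.5 [(214, 204, [121, 146, 185], [91, 152, 229]), (217, 200, [177, 188, 197], [88, 149, 227]), (219, 196, [48, 56, 72], [89, 147, 225])]
scene 0.7 [(214, 199, [149, 181, 223], [85, 143, 220]), (217, 195, [51, 70, 98], [85, 142, 217]), (219, 191, [44, 52, 69], [85, 140, 214])]
scene 0.9 [(215, 194, [60, 89, 133], [85, 142, 217]), (218, 190, [45, 55, 72], [86, 141, 218]), (221, 187, [49, 57, 73], [169, 184, 199])]
scene 1.1 [(218, 191, [45, 55, 72], [86, 141, 218]), (221, 187, [49, 57, 73], [169, 184, 199]), (224, 183, [44, 55, 72], [162, 187, 219])]
scene 1.3 [(223, 188, [44, 54, 71], [131, 140, 152]), (225, 184, [45, 54, 71], [130, 138, 151]), (228, 180, [43, 53, 72], [120, 142, 177])]
```

```bash
cat > scan.py <<'E'
from h import *
import sys
E=np.load("w.npz")["E"]; st=manip.get_state(); im=manip.read_camera("wrist"); cv2.imwrite("pics/ws.png",im)
g=cv2.cvtColor(im,cv2.COLOR_BGR2GRAY).astype(np.float32); xs=np.arange(.04,.12,.0025); print((xs*1000).round(1).tolist())
c=manip.get_calibration("wrist");H=c["hand_eye"];R=Rn.from_quat(st["tcp_rot"]).as_matrix();p=R@H[:3,3]+st["ee_pos"];Re,t=pose(E);print("cam deck",((p-t)@Re-od)@Rd)
for y in (.055,.022,.0,-.022,-.055):
    u=wproj(st,deck(E,[[x,y,.004] for x in xs])).astype(np.float32)
    print(y,[int(v) for v in cv2.remap(g,u[:,:1].copy(),u[:,1:].copy(),1).ravel()])
E
python3 scan.py; python3 - <<'E'
from h import *
E=np.load("w.npz")["E"]
for f in ("side7","side8"):
    g=cv2.imread(f"pics/{f}.png")
    # trace column of pixels: bar middle-left y=.024 along z 0..40
    for x in (.079,.0865):
        u=proj("side",deck(E,[[x,.024,z] for z in np.arange(.0,.05,.003)])); print(f,x,[int(g[int(b+.5),int(a+.5)].mean()) for a,b in u])
E
```

```text
[40.0, 42.5, 45.0, 47.5, 50.0, 52.5, 55.0, 57.5, 60.0, 62.5, 65.0, 67.5, 70.0, 72.5, 75.0, 77.5, 80.0, 82.5, 85.0, 87.5, 90.0, 92.5, 95.0, 97.5, 100.0, 102.5, 105.0, 107.5, 110.0, 112.5, 115.0, 117.5]
cam deck [0.0674 0.0014 0.1462]
0.055 [139, 0, 0, 0, 0, 0, 0, 0, 0, 0, 0, 0, 0, 0, 0, 0, 0, 0, 0, 0, 0, 0, 0, 0, 0, 0, 0, 0, 0, 0, 0, 0]
0.022 [70, 0, 0, 0, 0, 0, 0, 0, 0, 0, 0, 0, 0, 0, 0, 0, 0, 0, 0, 0, 0, 0, 0, 0, 0, 0, 0, 0, 0, 0, 0, 0]
0.0 [141, 0, 0, 0, 0, 0, 0, 0, 0, 0, 0, 0, 0, 0, 0, 0, 0, 0, 0, 0, 0, 0, 0, 0, 0, 0, 0, 0, 0, 0, 0, 0]
-0.022 [140, 0, 0, 0, 0, 0, 0, 0, 0, 0, 0, 0, 0, 0, 0, 0, 0, 0, 0, 0, 0, 0, 0, 0, 0, 0, 0, 0, 0, 0, 0, 0]
-0.055 [141, 0, 0, 0, 0, 0, 0, 0, 0, 0, 0, 0, 0, 0, 0, 0, 0, 0, 0, 0, 0, 0, 0, 0, 0, 0, 0, 0, 0, 0, 0, 0]
side7 0.079 [250, 219, 187, 201, 184, 198, 194, 142, 145, 145, 140, 142, 144, 140, 140, 156, 160]
side7 0.0865 [161, 160, 160, 160, 160, 163, 163, 168, 198, 147, 142, 142, 143, 143, 143, 142, 154]
side8 0.079 [247, 220, 200, 167, 203, 170, 177, 173, 133, 133, 129, 130, 130, 129, 129, 109, 83]
side8 0.0865 [166, 164, 164, 163, 162, 166, 164, 166, 219, 163, 127, 133, 128, 128, 129, 130, 129]
```

```bash
python3 -m crank '[0.5,0,-3,0,2,0,-7,0,4,0,-11,0,6,0,-15,0,7.5,0,-19,0,8,0,-23,0,8,0,-25.9,0,8,0,-25.9,0]'; python3 -m crank '[0,0,0,0,0,0,0,0,0,0,0,0]';python3 scan.py;  python3 - <<'E'
from h import *
E=np.load("w.npz")["E"]
for n in ("side","scene"):
    a=manip.read_camera(n); cv2.imwrite(f"pics/{n}9.png",a)
    for q in (.1,.2,.3,.4,.5,.6,.7,.8,.9):
        u=proj(n,deck(E,[lev(q,.087)+[0,y,0] for y in(-.014,0,.014)]))
        print(n,q,[a[int(y+.5),int(x+.5)].tolist() for x,y in u])
E
```

```text
time_s: 23.73
ee_pos: [0.5348, -0.0554, 0.3845]
tcp_rot: [0.998, 0.055, 0.006, 0.001]
contact_force: [1.1, 0.3, -0.3]
gripper_width: -0.001
grasp_force: 0.0
time_s: 23.98
ee_pos: [0.5299, -0.0561, 0.3751]
tcp_rot: [0.999, 0.054, -0.001, -0.0]
contact_force: [-0.2, -0.9, 0.1]
gripper_width: -0.003
grasp_force: 0.0
[40.0, 42.5, 45.0, 47.5, 50.0, 52.5, 55.0, 57.5, 60.0, 62.5, 65.0, 67.5, 70.0, 72.5, 75.0, 77.5, 80.0, 82.5, 85.0, 87.5, 90.0, 92.5, 95.0, 97.5, 100.0, 102.5, 105.0, 107.5, 110.0, 112.5, 115.0, 117.5]
cam deck [0.2584 0.0012 0.3363]
0.055 [141, 146, 140, 119, 92, 139, 140, 138, 139, 139, 137, 140, 139, 140, 142, 140, 139, 141, 141, 142, 141, 139, 140, 140, 138, 138, 139, 139, 142, 142, 142, 142]
0.022 [67, 70, 67, 66, 62, 103, 122, 121, 139, 139, 139, 137, 134, 128, 178, 179, 129, 137, 141, 138, 136, 138, 137, 138, 138, 140, 139, 138, 140, 139, 138, 119]
0.0 [141, 142, 144, 116, 97, 166, 166, 143, 155, 159, 162, 164, 94, 130, 104, 95, 97, 95, 96, 95, 102, 174, 173, 136, 138, 137, 136, 135, 137, 139, 139, 117]
-0.022 [141, 143, 151, 111, 91, 139, 136, 138, 66, 68, 65, 66, 66,
[... 618 characters left out ...]
190], [75, 124, 193], [187, 200, 210]]
side 0.8 [[78, 127, 200], [78, 126, 199], [79, 127, 198]]
side 0.9 [[73, 121, 191], [74, 121, 189], [77, 123, 192]]
scene 0.1 [[92, 152, 228], [94, 144, 212], [220, 229, 235]]
scene 0.2 [[93, 156, 231], [103, 118, 136], [230, 239, 243]]
scene 0.3 [[91, 151, 228], [219, 228, 235], [228, 236, 242]]
scene 0.4 [[98, 153, 224], [221, 230, 236], [220, 229, 236]]
scene 0.5 [[157, 174, 194], [214, 224, 231], [211, 222, 229]]
scene 0.6 [[208, 221, 230], [198, 216, 229], [179, 203, 227]]
scene 0.7 [[178, 200, 226], [190, 207, 225], [92, 146, 218]]
scene 0.8 [[97, 147, 219], [95, 146, 216], [84, 142, 217]]
scene 0.9 [[89, 144, 217], [88, 144, 219], [86, 144, 219]]
```

```bash
python3 -m crank '[-4,0,3,0,-7,0,7,0,-7.8,0,11,0,-7.8,0,15,0,-7.8,0,19,0,-7.8,0,22,0,-7.8,0,24.5,0,-7.8,0,25.5,0]'; python3 -m crank '[0,0,0.4,0,0,0,0.8,0,0,0,1.2,0,0.1,0,1.6,0,0.2,0,2,0,0.3,0,2.4,0,0.4,0,2.8,0,0.4,0,2.8,0]'; python3 -m crank '[0.1,0,0.4,0,0.15,0,0.7,0,0.2,0,1,0,0.2,0,1,0]'
```

```text
time_s: 24.8
ee_pos: [0.4501, -0.0641, 0.118]
tcp_rot: [0.999, 0.055, -0.003, -0.001]
contact_force: [-0.6, 0.1, 0.9]
gripper_width: 0.002
grasp_force: 0.0
time_s: 25.47
ee_pos: [0.4577, -0.064, 0.0933]
tcp_rot: [0.999, 0.054, 0.0, -0.0]
contact_force: [-0.1, -0.1, 0.7]
gripper_width: 0.002
grasp_force: 0.0
time_s: 25.8
ee_pos: [0.4596, -0.0638, 0.0847]
tcp_rot: [0.999, 0.054, -0.0, 0.0]
contact_force: [-8.0, 0.3, 20.0]
gripper_width: 0.003
grasp_force: 10.5
```

```bash
python3 -m crank '[0,0,0.3,0,0,0,0.5,0,0,0,0.5,0]'; python3 -m crank '[0,0,-1,0,0,0,-4,0,1,0,-8,0,3,0,-12,0,5,0,-16,0,7,0,-20,0,7.2,0,-24,0,7.2,0,-28,0]'; python3 -m crank '[0,0,-1,0,0,0,-1,0,0,0,-1,0]';python3 scan.py;  python3 - <<'E'
from h import *
E=np.load("w.npz")["E"]
for n in ("side","scene"):
    a=manip.read_camera(n); cv2.imwrite(f"pics/{n}10.png",a)
    for q in (0,.1,.2,.3,.4,.5,.6):
        u=proj(n,deck(E,[lev(q,.087)+[0,y,0] for y in(-.014,0,.014)]))
        print(n,q,[a[int(y+.5),int(x+.5)].tolist() for x,y in u])
E
```

```text
time_s: 26.05
ee_pos: [0.4602, -0.0639, 0.0833]
tcp_rot: [0.999, 0.054, 0.0, 0.002]
contact_force: [-21.0, 2.2, 73.0]
gripper_width: 0.004
grasp_force: 36.8
time_s: 26.72
ee_pos: [0.5315, -0.0556, 0.3552]
tcp_rot: [0.999, 0.055, 0.0, -0.0]
contact_force: [1.1, 0.1, -0.6]
gripper_width: 0.002
grasp_force: 0.0
time_s: 26.97
ee_pos: [0.5307, -0.0561, 0.3632]
tcp_rot: [0.999, 0.054, 0.0, 0.0]
contact_force: [0.0, 0.0, -0.7]
gripper_width: -0.001
grasp_force: 0.0
[40.0, 42.5, 45.0, 47.5, 50.0, 52.5, 55.0, 57.5, 60.0, 62.5, 65.0, 67.5, 70.0, 72.5, 75.0, 77.5, 80.0, 82.5, 85.0, 87.5, 90.0, 92.5, 95.0, 97.5, 100.0, 102.5, 105.0, 107.5, 110.0, 112.5, 115.0, 117.5]
cam deck [0.2533 0.0012 0.3258]
0.055 [141, 137, 137, 111, 102, 139, 140, 141, 139, 141, 139, 140, 141, 141, 140, 140, 138, 142, 141, 139, 141, 142, 141, 137, 139, 137, 141, 141, 142, 144, 143, 141]
0.022 [74, 81, 69, 64, 74, 140, 137, 131, 138, 140, 143, 140, 138, 136, 179, 175, 120, 137, 139, 138, 138, 139, 138, 137, 138, 139, 138, 140, 143, 141, 138, 107]
0.0 [142, 142, 144, 112, 101, 167, 165, 144, 155, 160, 161, 144, 98, 127, 8
[... 542 characters left out ...]
, 166, 172], [165, 176, 182], [185, 198, 208]]
side 0.3 [[114, 121, 125], [159, 168, 175], [168, 180, 187]]
side 0.4 [[80, 128, 200], [150, 160, 164], [158, 167, 174]]
side 0.5 [[80, 130, 203], [78, 128, 199], [158, 168, 173]]
side 0.6 [[76, 117, 175], [78, 126, 198], [77, 96, 126]]
scene 0 [[188, 203, 218], [223, 233, 239], [228, 237, 242]]
scene 0.1 [[157, 192, 234], [165, 200, 236], [205, 224, 240]]
scene 0.2 [[95, 157, 232], [96, 158, 232], [94, 156, 231]]
scene 0.3 [[91, 152, 228], [92, 153, 229], [91, 153, 230]]
scene 0.4 [[93, 157, 233], [94, 158, 235], [93, 157, 234]]
scene 0.5 [[94, 157, 233], [90, 153, 230], [87, 147, 225]]
scene 0.6 [[88, 146, 223], [87, 145, 221], [87, 145, 221]]
```

```bash
python3 -c "
from rig import manip
print(manip.finish_job())"
```

```text
the job is handed in; nothing more can be done
None
```

The cover is seated flat and hooked behind the top edge, the loop's bar sits behind the keeper under its lip, and the lever is flat past centre. The final check was on camera readings, not a viewed picture. The job was handed in at about 27 s, and no verdict came back.

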